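# Shut and latch the splash guard of a heater

## Robot

A 6-joint arm with a two-finger parallel gripper is mounted at the origin on the work surface. World frame = base frame: x ahead of the robot, y to its left, z up, the work surface at z = 0. Lengths are in mm, angles in degrees, forces in N, time in s.
With the tool pointing down it reaches from about 350 to 850 mm from the base axis. Payload 8.1 kg.
Tool frame: the origin (TCP) lies between the finger pads; the fingertips stand 22 mm ahead of it and the grasp point (between the pads) lies 3 mm ahead of it; z points along the fingers, y is the direction in which the jaws open and shut (so a half turn about z gives the same grasp; the last joint's range is limited). The gripper opens to 85 mm and grips with 20 to 120 N. Pads are 22 mm wide; open, the fingers measure 114 mm over their backs; the gripper's body (76 mm by 85 mm) begins 54 mm behind the grasp point. The pads swing forward as they close: fully open they stand 13 mm farther back than shut.
Start: joints at [65.237, 7.471, 85.268, -0, 87.261, -4.893], TCP at [203.913, 564.292, 253.292] pointing down, gripper open.
Joint ranges: [-169.43, 169.43], [-51.17, 129.36], [1.28, 143.12], [-76.62, 256.62], [0, 156.53], [-152.29, 152.29]. Speed limits (degrees/s): [136.94, 136.94, 159.86, 180, 180, 180].

## Interface

Orientations are given as [roll, pitch, yaw] about the fixed x, y, z axes, in that order (R = Rz(yaw) Ry(pitch) Rx(roll)).
In Python, from bench import r gives the robot as it stands.
- The arm moves only by the tool drive_tool, never from a script. Its argument "moves" is a list of rows, each a list of 2 entries, a list of its own where there are three numbers: the shift along the world's x, y, z in mm, then the turn about the world's z in degrees. A call has exactly 8 rows; each row is the pose to reach, as a shift and turn from the pose commanded when the call began; what a row does not reach only later rows make up. A row lasts 1/12 s, in which the tool goes at most 41.7 mm and 7.16 degrees, less where a joint would pass 70% of its speed; a pose out of reach is approached as far as the arm can. A call with a gripper value outside its range is refused whole. "fingers" is the finger opening in mm, from 0 to 85.4, set as the call begins (left out, the last holds). The fingers move at their own pace and stop on an object; "squeeze" is the grip in N (left out, the last holds). Time passes only in rows, so rows that repeat a pose let the fingers close, or fill a call up. It gives the time, the measured TCP pose, the force and the opening at its end, in the units of the state.
- r.sense(): the state, without advancing time (a new reading comes with each control period).
- r.snapshot(name): name is "scene" or "top"; returns a dict with "pixels" (384x512x3 uint8, red, green, blue), "camera_matrix" (3x3 intrinsics, pixels), "xyz" and "orientation" of the camera in the world. Camera axes: x right, y down, z forward; pixel columns grow to the right and rows downward; lengths in mm; the calibration is good to about 2 mm. A picture is of the moment at which its call begins. There is no depth.
- r.hand_in(): hands the job in, once; it reports no verdict.
The state is a dict: "time": time; "joint_pos": joint angles; "qd": joint speeds; "joint_efforts": joint torques, N m; "tool_pos": TCP position; "tcp_rot": TCP orientation; "ft_force": force on the tool from outside, world axes, zero at the start; "wrist_torque": the same for the moment, N m; "finger_gap": finger opening in mm.
Only numpy, scipy, OpenCV 4.12 (cv2) and the standard library are available. Lean on these libraries where they do the work, as an engineer would, in place of code of your own. Each camera call takes 0.05 s, during which the arm holds its last target.

## Task

The heater is about to be switched on: shut its splash-guard gate and latch it, leaving the flask and everything else on the bench where it stands. Lift the latch bar by its red handle over the front lip of the brass keeper, press the gate in against its spring buffer until the bar stands over the notch, let it down until it lies fully home and holds the gate by itself, and let go. The keeper's exact depth is not known and it is only lightly screwed on: find the notch slowly by feel and never press the bar on its rear lip with more than 12 N.

Things in the scene. Friction and masses are not known exactly. Their poses are not given: they have to be found in the camera images.
- guard: Open-topped splash guard fixed on the bench round the heater: 20 mm aluminium posts 191 mm high, clear panels. Origin on the bench under the middle of its doorway; x points into the guard (away from the robot), y left, z up. Gate's vertical hinge axis at x 0, y +150 mm; latch post at x 0, y -150 mm, with the brass keeper on its outer side.
- keeper_middle (a point): Centre of the notch floor at the keeper's MIDDLE setting (guard axes). Notch 12 mm wide in x, 24 mm long in y; before (-x) and behind it a square lip 8 mm thick, 14 mm above the floor (faces run 23 mm below it). The keeper slides in screw slots: it really sits up to 15 mm nearer (-x) or deeper (+x) than this point, unmeasured: find it by feel (the bar touching a lip, or dropping off it). Over 12 N on its rear lip would shift it.
- buffer_tip (a point): Rubber-tipped spring buffer on the latch post, its tip when free. It meets the gate's rear face, 270 mm from the hinge, when the gate is still about 0.07 rad short of angle 0, and pushes it open with 2 N rising 0.1 N per mm: about 2.5 to 5.5 N with the gate home. Left unlatched, the gate springs back.
- gate (a joint): Gate angle in rad: 0 = square across the doorway (nominally shut, bar centred over keeper_middle), positive = swung open towards the robot, limit -0.09 (past every keeper setting). Aluminium frame 18 mm thick, 270 mm wide, top edge 185 mm above the bench, clear panel. Slight hinge friction (0.06 N m): it stays where it is left.
- latch_bar (a joint): Latch bar angle in rad: 0 = level, as when fully down on the notch floor; positive = free end up, stop at 0.20; with the gate open it rests on a pin at -0.05. It clears the lips from about 0.075 up; resting on top of a lip it reads about 0.068. It falls by its own weight (0.3 to 0.45 kg), but may hang if the buffer presses it against a lip half-way.
- bar_pivot (a point): Pivot bolt of the latch bar, at the bar's centre line, 178 mm above the bench; it swings with the gate: 110 mm from the hinge axis along the gate and 32 mm in front of the gate's mid-plane. Pivot axis square to the gate. The bar is flat steel 8 mm thick, 20 mm high, on the robot side of the gate, its free end 232 mm from the pivot, past the gate's free edge.
- latch_handle (a point): Middle of the red upright round handle on the latch bar, the place to grip: 16 mm in diameter, 57 mm high, standing on the bar's top edge. It is 145 mm from the pivot along the bar and 42 mm above the bar's centre line; handle top 25 mm above, bar's top edge 32 mm below. z up along the handle, y along the bar towards the pivot, x squarely towards the gate.
- flask: conical glass flask, base 74 mm across, 104 mm high, standing on the heater inside the guard; bystander, must stay where it stands; origin at the centre of its underside
- beaker: glass beaker, 68 mm across, 90 mm high; bystander; origin at the centre of its underside
- reagent_bottle: amber bottle with black cap, 62 mm across, 125 mm high; bystander; origin at the centre of its underside
- salt_jar: white jar with blue lid, 66 mm across, 85 mm high; bystander; origin at the centre of its underside
- crucible: white crucible, 48 mm across, 35 mm high; bystander; origin at the centre of its underside
- watch_dish: flat glass dish, 90 mm across, 16 mm high; bystander; origin at the centre of its underside
- scoop: steel laboratory spoon 160 mm long, lying on the bench; bystander; origin at the centre of its underside

How it is judged (in metres and radians):
On the way, in this order (a step that is already met when the one before it is completed fails the run):
1. the bar is raised over the lip of the keeper as the gate closes (value of joint latch_bar above 0.06 rad and value of joint gate below 0.065 rad), for 0.02 s.
2. the bar is down in the notch with the gate shut (value of joint gate between -0.06 and 0.06 rad and value of joint latch_bar between -0.018 and 0.018 rad), for 0.2 s.
At the end, for the whole second after the job is handed in: Released and at rest: the gate is shut (within 0.06 rad of square, wherever the keeper is set) and the latch bar lies level in the keeper's notch, within 0.018 rad (about 4 mm at the keeper) (all of step 2 and velocity of joint gate between -0.02 and 0.02 rad/s and velocity of joint latch_bar between -0.05 and 0.05 rad/s); the robot touches nothing.
It fails at once if the bar is pressed against the rear lip of the keeper with more than 12 N (contact force between latch_bar and keeper_c1 above 12 N).
It fails at once if the flask on the heater is shifted more than 10 mm or tipped (distance of flask from where it was at the start of the episode above 0.01 m or angle between flask's own z axis and vertical above 0.2 rad).
It fails at once if a bystander on the bench is shifted more than 20 mm (distance of any of beaker, reagent_bottle, salt_jar, crucible, watch_dish, scoop from where it was at the start of the episode above 0.02 m).
It also fails if it takes over 51 s, if anything falls off the work surface, if the arm or the gripper's body presses on something with over 40 N, if the wrist force passes 120 N, or if a joint passes its speed limit or range.

## Working session

There is one attempt and no reset: what is moved stays moved. The work goes in short steps, Python scripts to look and compute and a tool call to move; the robot and the scene stay as the last step left them, time stands still between calls to the robot, and variables do not carry over. Pictures are saved under pics/ and viewed, and the job is handed in when it is done.

Besides the shell and the picture viewer there is one more tool, called after ">>>" as name([rows], argument=value, ...), one row to a line, values as JSON. drive_tool: Moves the arm, as the interface text tells. Its arguments: {"type":"object","properties":{"moves":{"type":"array","items":{"type":"array"}},"fingers":{"type":"number"},"squeeze":{"type":"number"}},"required":["moves"]}

```bash
ls; mkdir -p pics; python3 - <<'E'
from bench import r
import cv2,pickle
print(r.sense())
for n in("scene","top"):
    s=r.snapshot(n);pickle.dump(s,open(n+".pkl","wb"))
    print(n,s["camera_matrix"],s["xyz"],s["orientation"])
    cv2.imwrite(f"pics/{n}0.png",cv2.resize(s["pixels"][:,:,::-1],(800,600),interpolation=cv2.INTER_CUBIC))
E
```

```text
pics
{'time': 0.0, 'joint_pos': array([ 6.52370533e+01,  7.51588746e+00,  8.53307461e+01, -1.97974986e-03,
        8.72613657e+01, -4.89202261e+00]), 'qd': array([-0.00305442, -0.06513211, -0.08323722, -0.01993383, -0.10540614,
        0.00420071]), 'joint_efforts': array([-6.63345945e-04, -5.69399035e+01, -5.00543010e+01, -1.54449731e-05,
        1.47143978e-02,  1.12230370e-05]), 'tool_pos': array([203.70267708, 563.80964472, 252.22221316]), 'tcp_rot': array([-1.79892226e+02, -7.23987368e-03,  1.60129166e+02]), 'ft_force': array([ 0.79847538, -0.37310315, -0.2874748 ]), 'wrist_torque': array([-0.00206089,  0.01586827, -0.01573288]), 'finger_gap': 85.09970942436773}
scene [[352.82660482   0.         253.99898197]
 [  0.         352.82660482 198.8913034 ]
 [  0.           0.           1.        ]] [1312.13349431  540.3618398   768.75524425] [-122.61094644    1.0759022   125.02600195]
top [[457.40190581   0.         257.24815817]
 [  0.         457.40190581 197.37494886]
 [  0.           0.           1.        ]] [ 417.66281487    8.09499571 1517.9999753 ] [-173.79690731   -1.03827454  -91.67275243]
```

View pics/scene0.png

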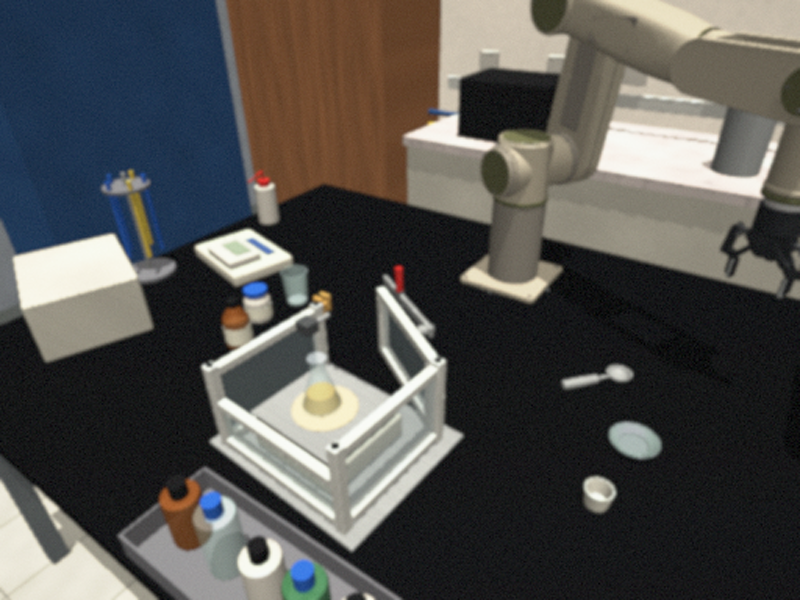

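View pics/top0.png

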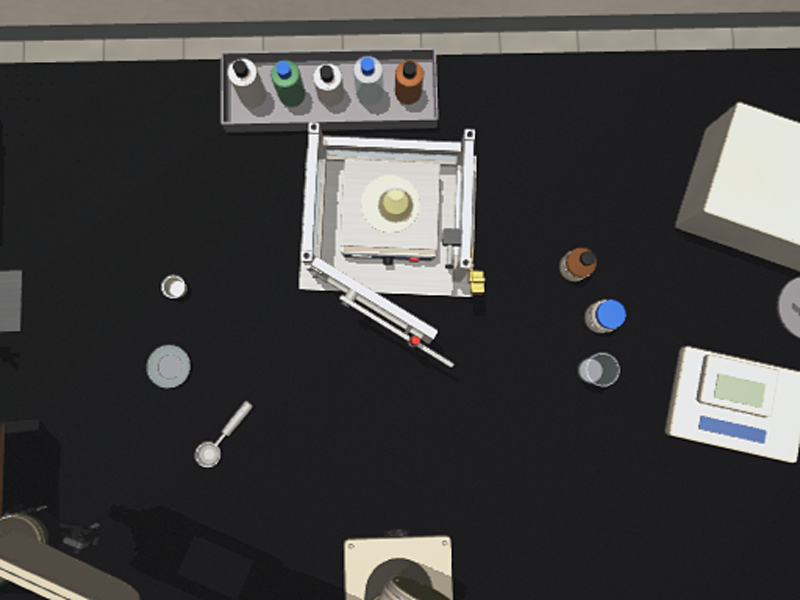

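The top view shows the gate open about 30° (hinge post top at ~(307,257), latch post top at ~(466,262), red handle at ~(415,341), keeper at ~(477,282), all in the 800 px picture). I'll enlarge this area.

```bash
cat > h.py <<'E'
import numpy as np,pickle,cv2
from scipy.spatial.transform import Rotation as R
def ray(s,u,v,z):
    K=s["camera_matrix"];Rm=R.from_euler("xyz",s["orientation"],degrees=True).as_matrix()
    d=Rm@np.linalg.solve(K,[u,v,1]);c=np.array(s["xyz"]);return c+d*(z-c[2])/d[2]
def proj(s,p):
    K=s["camera_matrix"];Rm=R.from_euler("xyz",s["orientation"],degrees=True).as_matrix()
    q=K@(Rm.T@(np.array(p)-s["xyz"]));return q[:2]/q[2]
E
python3 - <<'E'
import pickle,cv2
s=pickle.load(open("top.pkl","rb"))
i=s["pixels"][150:250,185:315,::-1]
cv2.imwrite("pics/topc.png",cv2.resize(i,None,fx=6,fy=6,interpolation=cv2.INTER_CUBIC))
s=pickle.load(open("scene.pkl","rb"))
i=s["pixels"][160:260,180:300,::-1]
cv2.imwrite("pics/scenec.png",cv2.resize(i,None,fx=6,fy=6,interpolation=cv2.INTER_CUBIC))
E
```

```text
(no output)
```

View pics/topc.png

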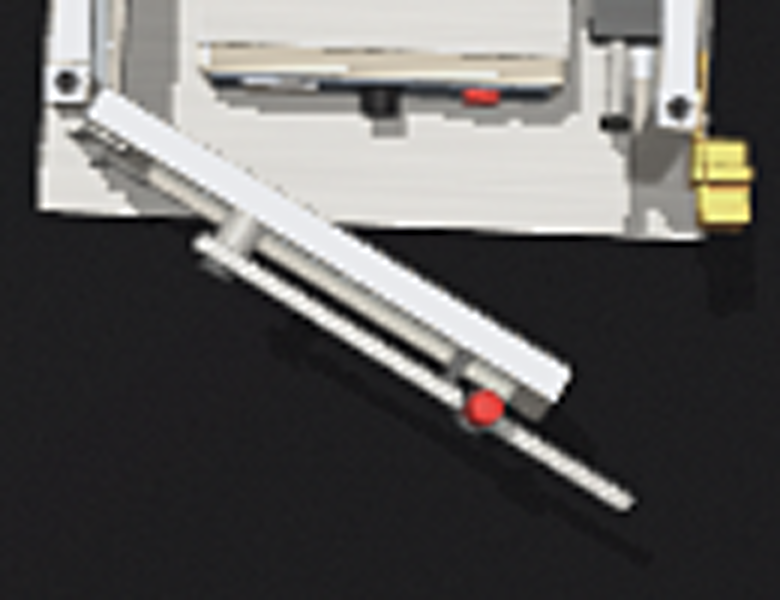

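View pics/scenec.png

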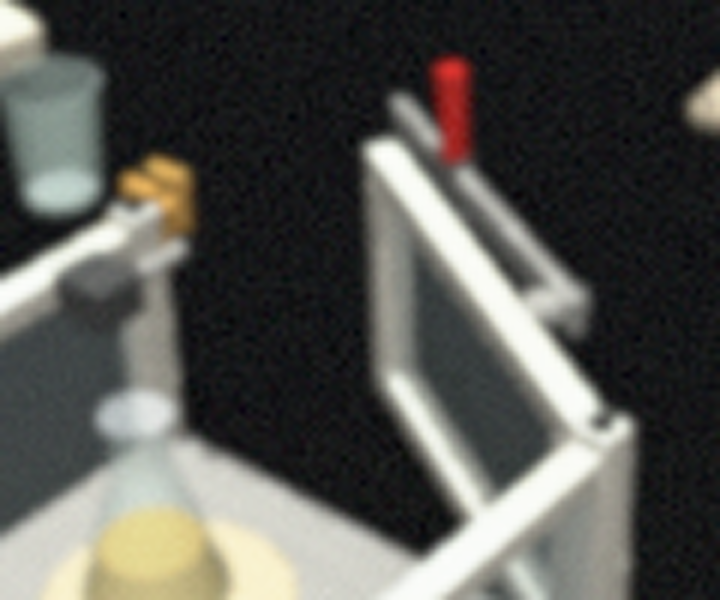

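```bash
python3 - <<'E'
import pickle;from h import *
s=pickle.load(open("top.pkl","rb"))
f=lambda x,y,z:ray(s,(x+.5)/6-.5+185,(y+.5)/6-.5+150,z)
P={}
for n,x,y,z in [("hingepost",67,81,191),("latchpost",680,106,191),("gate corner rear far",571,373,185),("gate corner rear hinge",104,90,185),("gate corner front far",548,405,185),("bar end",628,503,177),("bar left end",207,243,188),("handle top",486,403,238),
 ("keeper TL",695,140,180),("keeper BR",750,222,180),("keeper front lip back",700,188,180),("buffer tip",614,123,120)]:
    P[n]=f(x,y,z);print(n,P[n].round(1))
d=P["hingepost"]-P["latchpost"];print(np.linalg.norm(d),np.degrees(np.arctan2(-d[0],d[1])))
d=P["gate corner rear far"]-P["gate corner rear hinge"];print(np.linalg.norm(d),np.degrees(np.arctan2(-d[0],-d[1])))
t=pickle.load(open("scene.pkl","rb"))
for n in("hingepost","latchpost","handle top","bar end"): print(n,proj(t,P[n]),(proj(t,P[n])-[180,160])*6)
E
```

```text
hingepost [667.3 157.4 191. ]
latchpost [ 647.1 -142.5  191. ]
gate corner rear far [517.7 -84.8 185. ]
gate corner rear hinge [663.5 140.  185. ]
gate corner front far [502.4 -73.1 185. ]
bar end [ 454. -111.  177.]
bar left end [586.   90.8 188. ]
handle top [500.8 -40.9 238. ]
keeper TL [ 631.8 -150.5  180. ]
keeper BR [ 590.2 -176.   180. ]
keeper front lip back [ 607.8 -152.   180. ]
buffer tip [ 651.4 -116.1  120. ]
300.5440815294985 -3.8532608371992794
267.91816841360264 32.94798772668425
hingepost [279.25108686 229.88527672] [595.50652118 419.31166032]
latchpost [200.65988462 193.98324205] [123.95930771 203.8994523 ]
handle top [253.87672181 170.4937137 ] [443.26033086  62.96228221]
bar end [245.4271069  175.53033895] [392.5626414  93.1820337]
```

Measurements agree: the posts are 300.5 mm apart (300 expected), the handle is 2 mm from its prediction, and the gate is at about 29°. Guard yaw is −3.85° and the hinge is at (667.3, 157.4). Next I'll estimate the keeper depth in the images.

```bash
python3 - <<'E'
import pickle,cv2;from h import *
a=[]
for n,(u0,v0,w,h) in dict(top=(290,160,40,40),scene=(190,175,40,40)).items():
    s=pickle.load(open(n+".pkl","rb"))
    i=s["pixels"][v0:v0+h,u0:u0+w,::-1]
    i=cv2.resize(i,None,fx=10,fy=10,interpolation=cv2.INTER_CUBIC)
    j=i.copy()
    # overlay model for offset o
    o=0;ya=-3.853;c,sn=np.cos(np.radians(ya)),np.sin(np.radians(ya))
    def W(x,y,z): return [657.2+c*x-sn*y,7.45+sn*x+c*y,z]
    def L(p,q,col):
        P=[tuple(int(k) for k in ((proj(s,W(*t))-[u0,v0]+.5)*10)) for t in(p,q)]
        cv2.line(j,P[0],P[1],col,1)
    for x in(-14,-6,6,14):
        L((-32+x+o,-160,182),(-32+x+o,-184,182),(0,255,0))
    for x in(-14,): L((-32+x+o,-160,145),(-32+x+o,-184,145),(255,0,255))
    a.append(np.vstack([i,j]) if 0 else np.hstack([i,j]))
cv2.imwrite("pics/keep.png",cv2.resize(np.vstack(a),(800,800))[:600] if 0 else cv2.resize(np.vstack(a),(600,600)))
E
```

```text
(no output)
```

View pics/keep.png

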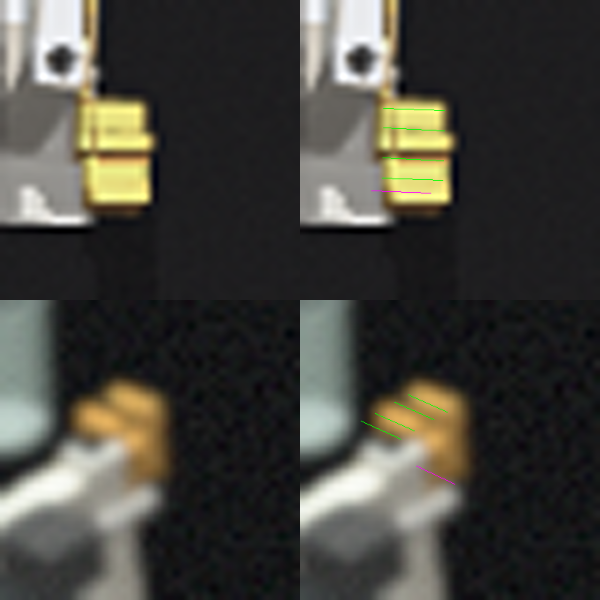

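>>> drive_tool([
  [[20, -35, 5], -7],
  [[36, -72, 12], -14],
  [[54, -108, 20], -21],
  [[72, -145, 30], -28],
  [[90, -181, 40], -35],
  [[108, -218, 45], -42],
  [[126, -254, 50], -49],
  [[144, -290, 50], -56],
], fingers=50, squeeze=25)

```text
time: 0.77
tool_pos: [348.5, 272.7, 304.3]
tcp_rot: [179.9, -0.0, 103.8]
ft_force: [0.7, 0.6, -0.2]
finger_gap: 50.2
```

```bash
python3 - <<'E'
import pickle,cv2;from h import *
a=[]
for n,(u0,v0,w,h),d in [("top",(300,170,25,25),(0,0)),("scene",(192,180,25,25),(1.2,.7))]:
    s=pickle.load(open(n+".pkl","rb"))
    i=s["pixels"][v0:v0+h,u0:u0+w,::-1].astype(float)
    i=np.clip(i*(1.0 if n=="top" else 1.3),0,255).astype(np.uint8)
    i=cv2.resize(i,None,fx=16,fy=16,interpolation=cv2.INTER_NEAREST)
    row=[i]
    ya=-3.853;c,sn=np.cos(np.radians(ya)),np.sin(np.radians(ya))
    def W(x,y,z): return [657.2+c*x-sn*y,7.45+sn*x+c*y,z]
    for o in(-9,):
        j=i.copy()
        def L(p,q,col):
            P=[tuple(int(k) for k in ((proj(s,W(*t))+d-[u0,v0]+.5)*16)) for t in(p,q)]
            cv2.line(j,P[0],P[1],col,1)
        for x in(-14,-6,6,14):
            L((-32+x+o,-160,182),(-32+x+o,-184,182),(0,255,0))
        for x in (-6,6): L((-32+x+o,-160,168),(-32+x+o,-184,168),(255,255,0))
        for x in(-14,14): L((-32+x+o,-160,145),(-32+x+o,-184,145),(255,0,255))
        row.append(j)
    a.append(np.hstack(row))
cv2.imwrite("pics/keep2.png",cv2.resize(np.vstack(a),(600,600),interpolation=cv2.INTER_AREA))
E
```

```text
(no output)
```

View pics/keep2.png

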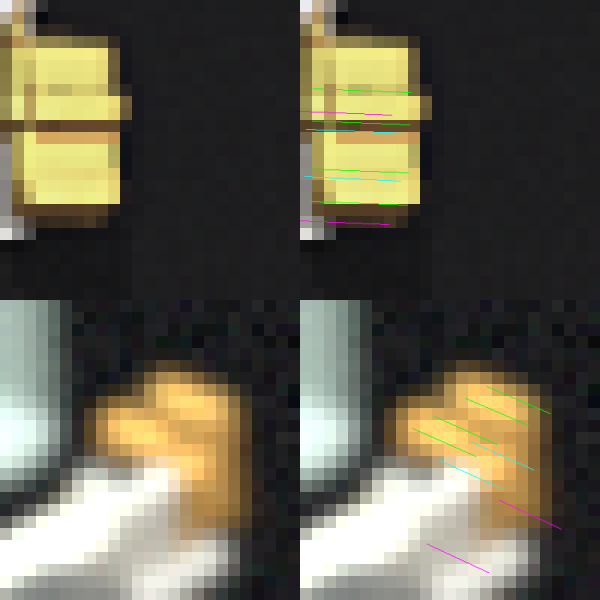

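>>> drive_tool([
  [[18, -36, 0], -7],
  [[36, -72, 0], -14],
  [[54, -108, 0], -21],
  [[72, -144, 0], -28],
  [[90, -180, 0], -35],
  [[108, -216, 0], -42],
  [[126, -252, 0], -47],
  [[140, -285, 0], -47],
])

```text
time: 1.43
tool_pos: [488.4, -13.1, 302.9]
tcp_rot: [-180.0, 0.0, 56.8]
ft_force: [0.6, 0.4, 0.2]
finger_gap: 49.9
```

The keeper overlay at −9 mm fits the top view: front edge at row ~204 and rear lip front edge at row ~122. So the notch should be near a gate angle of +0.028 rad. Now to the handle.

>>> drive_tool([
  [[6, -14, 0], -1],
  [[13, -29, 0], -1],
  [[13, -29, 0], -1],
  [[13, -29, -20], -1],
  [[13, -29, -40], -1],
  [[13, -29, -40], -1],
  [[13, -29, -40], -1],
  [[13, -29, -40], -1],
])

```text
time: 2.1
tool_pos: [501.0, -39.2, 264.2]
tcp_rot: [180.0, -0.0, 56.2]
ft_force: [0.4, 0.9, 0.9]
finger_gap: 50.0
```

```bash
cat > snap.py <<'E'
import sys,cv2,pickle
from bench import r
import numpy as np
from h import *
tag=sys.argv[1]
o=[]
T=r.snapshot("top");S=r.snapshot("scene")
pickle.dump((T,S),open(tag+".pkl","wb"))
i=cv2.resize(T["pixels"][150:250,220:320,::-1],(400,400),interpolation=cv2.INTER_CUBIC)
j=cv2.resize(S["pixels"][145:245,185:285,::-1],(400,400),interpolation=cv2.INTER_CUBIC)
cv2.imwrite(f"pics/{tag}.png",np.hstack([i,j]))
s=r.sense();print(s["time"],s["tool_pos"].round(1),s["ft_force"].round(2),s["wrist_torque"].round(2),s["finger_gap"],s["tcp_rot"].round(1))
E
python3 snap.py a1
```

```text
2.2 [501.5 -39.5 264.9] [ 0.47 -0.27  0.94] [-0.02 -0.01 -0.01] 50.20700973208694 [ 1.799e+02 -1.000e-01  5.620e+01]
```

View pics/a1.png

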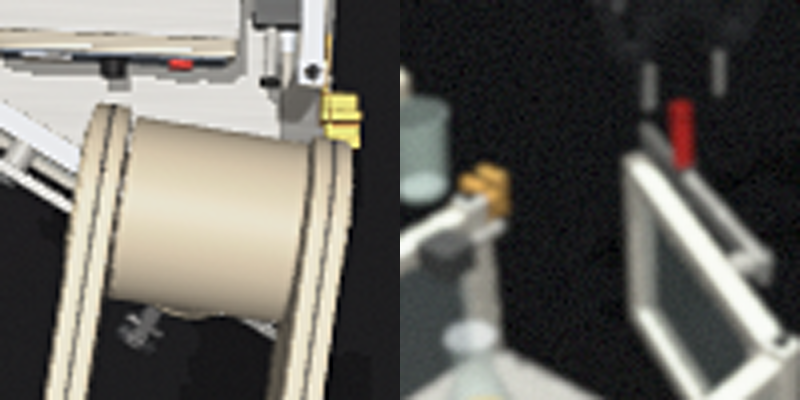

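The scene picture shows the pads at ~(650,85) and (718,75), either side of the handle at (682,130), with the jaw axis across the bar. The arm hides the gate in the top view. Descend, then close.

>>> drive_tool([
  [[0, 0, -20], 0],
  [[0, 0, -40], 0],
  [[0, 0, -47], 0],
  [[0, 0, -47], 0],
  [[0, 0, -47], 0],
  [[0, 0, -47], 0],
  [[0, 0, -47], 0],
  [[0, 0, -47], 0],
])

```text
time: 2.87
tool_pos: [501.6, -39.8, 217.6]
tcp_rot: [179.9, -0.0, 56.1]
ft_force: [-0.3, 0.4, 0.1]
finger_gap: 50.1
```

>>> drive_tool([
  [[0, 0, 0], 0],
  [[0, 0, 0], 0],
  [[0, 0, 0], 0],
  [[0, 0, 0], 0],
  [[0, 0, 0], 0],
  [[0, 0, 0], 0],
  [[0, 0, 0], 0],
  [[0, 0, 0], 0],
], fingers=0, squeeze=25)

```text
time: 3.53
tool_pos: [501.0, -39.8, 216.6]
tcp_rot: [180.0, -0.0, 56.1]
ft_force: [-0.5, -0.3, 3.8]
finger_gap: 15.4
```

```bash
python3 snap.py a2
python3 - <<'E'
import numpy as np
for th in [.51,.45,.4,.35,.3,.25,.2,.15,.1,.08,.06,.05,.04,.03,.02,.01,0,-.02,-.03]:
    ph=np.radians(3.853)+th
    p=np.array([667.3,157.4])+255*np.array([-np.sin(ph),-np.cos(ph)])+32*np.array([-np.cos(ph),np.sin(ph)])
    print(th,p.round(1),round(np.degrees(th),1), "bar@320 guard x",round(-32*np.cos(th)-320*np.sin(th),1))
E
```

```text
3.6333 [501.  -39.8 216.6] [-1.05 -0.28  4.14] [-0.07  0.15  0.02] 15.37641224395092 [180.   -0.   56.1]
0.51 [501.3 -38.8] 29.2 bar@320 guard x -184.1
0.45 [513.4 -48.4] 25.8 bar@320 guard x -168.0
0.4 [523.9 -55.9] 22.9 bar@320 guard x -154.1
0.35 [534.7 -62.8] 20.1 bar@320 guard x -139.8
0.3 [545.9 -69.1] 17.2 bar@320 guard x -125.1
0.25 [557.3 -74.9] 14.3 bar@320 guard x -110.2
0.2 [569.1 -80.1] 11.5 bar@320 guard x -94.9
0.15 [581.1 -84.7] 8.6 bar@320 guard x -79.5
0.1 [593.3 -88.7] 5.7 bar@320 guard x -63.8
0.08 [598.2 -90.1] 4.6 bar@320 guard x -57.5
0.06 [603.2 -91.5] 3.4 bar@320 guard x -51.1
0.05 [605.7 -92.1] 2.9 bar@320 guard x -48.0
0.04 [608.2 -92.7] 2.3 bar@320 guard x -44.8
0.03 [610.7 -93.3] 1.7 bar@320 guard x -41.6
0.02 [613.2 -93.8] 1.1 bar@320 guard x -38.4
0.01 [615.7 -94.4] 0.6 bar@320 guard x -35.2
0 [618.2 -94.9] 0.0 bar@320 guard x -32.0
-0.02 [623.3 -95.8] -1.1 bar@320 guard x -25.6
-0.03 [625.8 -96.2] -1.7 bar@320 guard x -22.4
```

View pics/a2.png

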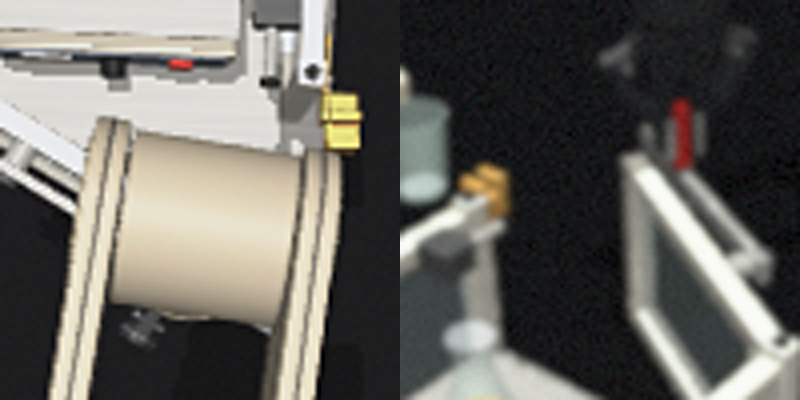

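The grip holds the handle (gap 15.4 mm, and the scene shows the pads on the red handle at ~(682,135)). I'll lift the bar to ~0.11 rad and work out the arc with the handle tilt included.

>>> drive_tool([
  [[0.5, 0.7, 3], 0],
  [[1, 1.4, 6], 0],
  [[1.5, 2.1, 9], 0],
  [[2, 2.8, 12], 0],
  [[2.5, 3.5, 15], 0],
  [[3, 4.5, 19], 0],
  [[3.6, 5.6, 23], 0],
  [[3.6, 5.6, 23], 0],
])

```text
time: 4.3
tool_pos: [505.3, -33.3, 240.4]
tcp_rot: [179.9, -0.1, 56.2]
ft_force: [3.9, 2.9, -7.1]
finger_gap: 15.1
```

```bash
cat >> h.py <<'E'
def handle(th,b):
    ph=np.radians(3.853)+th
    al=110+145*np.cos(b)-42*np.sin(b)
    p=np.array([667.3,157.4])+al*np.array([-np.sin(ph),-np.cos(ph)])+32*np.array([-np.cos(ph),np.sin(ph)])
    return np.array([*p,178+145*np.sin(b)+42*np.cos(b)+3])  # TCP pos
E
python3 - <<'E'
from bench import r
from h import *
s=r.sense();print(s["tool_pos"],s["ft_force"],s["wrist_torque"],s["finger_gap"])
p0=handle(.51,.11);print(p0)
for k in range(1,30):
    th=.51-.025*k
    if th<.0:break
    print(k,round(th,3),(handle(th,.11)-p0).round(1),round(np.degrees(.51-th),1))
E
```

```text
[505.30020208 -33.34405218 240.42278622] [ 3.89722159  2.9284625  -7.14133604] [ 0.39358154 -0.34630842 -0.018921  ] 15.112954995346625
[504.32093983 -34.22081294 238.66400974]
1 0.485 [ 4.8 -4.   0. ] 1.4
2 0.46 [ 9.8 -7.9  0. ] 2.9
3 0.435 [ 14.8 -11.7   0. ] 4.3
4 0.41 [ 19.9 -15.3   0. ] 5.7
5 0.385 [ 25.2 -18.8   0. ] 7.2
6 0.36 [ 30.5 -22.2   0. ] 8.6
7 0.335 [ 35.9 -25.4   0. ] 10.0
8 0.31 [ 41.3 -28.6   0. ] 11.5
9 0.285 [ 46.9 -31.5   0. ] 12.9
10 0.26 [ 52.5 -34.4   0. ] 14.3
11 0.235 [ 58.2 -37.1   0. ] 15.8
12 0.21 [ 63.9 -39.6   0. ] 17.2
13 0.185 [ 69.7 -42.    0. ] 18.6
14 0.16 [ 75.6 -44.3   0. ] 20.1
15 0.135 [ 81.5 -46.4   0. ] 21.5
16 0.11 [ 87.5 -48.3   0. ] 22.9
17 0.085 [ 93.5 -50.2   0. ] 24.4
18 0.06 [ 99.6 -51.8   0. ] 25.8
19 0.035 [105.7 -53.3   0. ] 27.2
20 0.01 [111.8 -54.7   0. ] 28.6
```

>>> drive_tool([
  [[4.8, -4, 0], 1.4],
  [[9.8, -7.9, 0], 2.9],
  [[14.8, -11.7, 0], 4.3],
  [[19.9, -15.3, 0], 5.7],
  [[25.2, -18.8, 0], 7.2],
  [[30.5, -22.2, 0], 8.6],
  [[35.9, -25.4, 0], 10],
  [[41.3, -28.6, 0], 11.5],
])

```text
time: 4.97
tool_pos: [546.4, -62.0, 239.6]
tcp_rot: [180.0, -0.1, 67.7]
ft_force: [2.2, 5.1, -5.6]
finger_gap: 15.1
```

>>> drive_tool([
  [[5.6, -2.9, 0], 1.4],
  [[11.2, -5.8, 0], 2.8],
  [[16.9, -8.5, 0], 4.3],
  [[22.6, -11, 0], 5.7],
  [[28.4, -13.4, 0], 7.1],
  [[34.3, -15.7, 0], 8.6],
  [[40.2, -17.8, 0], 10],
  [[40.2, -17.8, 0], 10],
])

```text
time: 5.63
tool_pos: [587.0, -79.8, 239.4]
tcp_rot: [180.0, -0.1, 77.7]
ft_force: [0.4, 4.3, -4.6]
finger_gap: 15.8
```

```bash
python3 snap.py a3; python3 -c "
from h import *
print(handle(.135,.11))"
```

```text
5.7333 [586.4 -79.7 239.4] [ 1.49  5.23 -4.7 ] [ 0.76 -0.35  0.01] 15.024596618886347 [-1.80e+02 -1.00e-01  7.77e+01]
[585.83218208 -80.59937952 238.66400974]
```

View pics/a3.png

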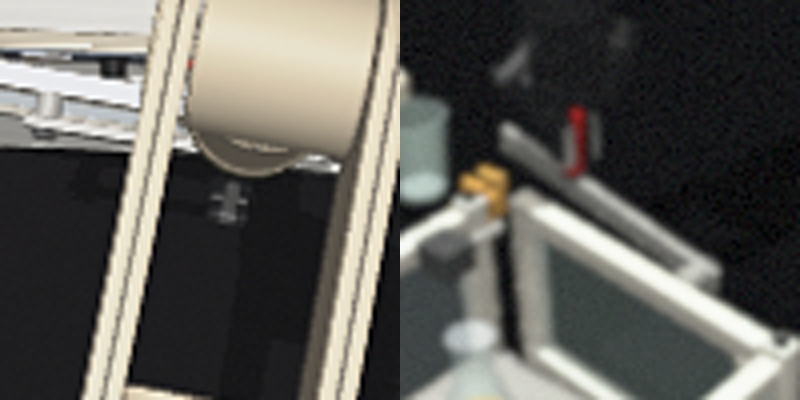

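The bar is raised to ~0.107 rad (free end at (507,130) in the scene picture, clear above the keeper at (485,185)) and the gate is at ~0.13 rad. Next I'll bring the bar over the front lip and lower it gently.

>>> drive_tool([
  [[4, -1, 0], 1],
  [[8, -2, 0], 2],
  [[11, -2.7, 0], 3],
  [[14, -3.4, 0], 3.6],
  [[16.5, -4, 0], 4.2],
  [[19, -4.6, 0], 4.6],
  [[19, -4.6, 0], 4.6],
  [[19, -4.6, 0], 4.6],
])

```text
time: 6.4
tool_pos: [604.9, -85.2, 239.1]
tcp_rot: [-180.0, 0.0, 82.2]
ft_force: [-2.3, 3.4, -3.6]
finger_gap: 15.2
```

```bash
python3 snap.py a4
```

```text
6.5 [604.8 -85.2 239.2] [-1.61  3.02 -4.61] [ 0.48  0.14 -0.  ] 15.241204906736417 [-180.     0.    82.2]
```

View pics/a4.png

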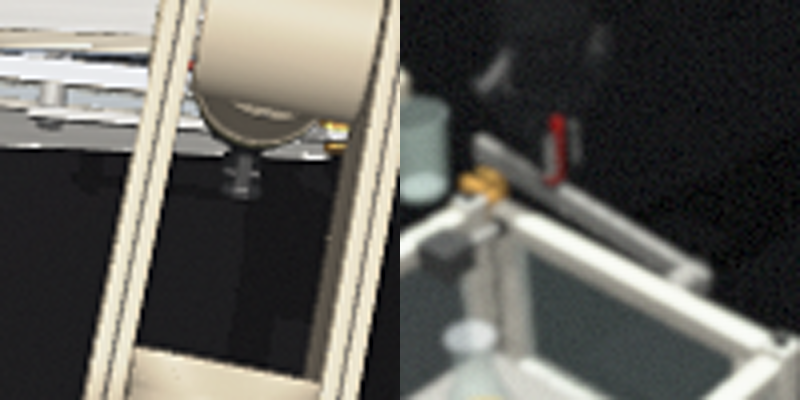

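The bar is above the front lip (bar end at (480,145) over the keeper at (483,185)) and the buffer is felt at about −2 N. Lower slowly onto the lip.

>>> drive_tool([
  [[0, 0, -1], 0],
  [[0, -0.3, -2], 0],
  [[0, -0.6, -3], 0],
  [[0, -0.8, -3.5], 0],
  [[0, -1, -4], 0],
  [[0, -1, -4], 0],
  [[0, -1, -4], 0],
  [[0, -1, -4], 0],
])

```text
time: 7.17
tool_pos: [605.0, -86.6, 235.6]
tcp_rot: [180.0, 0.0, 82.2]
ft_force: [-4.2, -3.7, 0.8]
finger_gap: 15.4
```

>>> drive_tool([
  [[0, 0, -0.3], 0],
  [[0, 0, -0.6], 0],
  [[0, 0, -0.9], 0],
  [[0, 0, -1], 0],
  [[0, 0, -1], 0],
  [[0, 0, -1], 0],
  [[0, 0, -1], 0],
  [[0, 0, -1], 0],
])

```text
time: 7.83
tool_pos: [605.1, -86.9, 234.7]
tcp_rot: [180.0, 0.1, 82.2]
ft_force: [-3.9, -4.3, 0.8]
finger_gap: 15.7
```

>>> drive_tool([
  [[0, 0, -0.3], 0],
  [[0, 0, -0.6], 0],
  [[0, 0, -0.9], 0],
  [[0, 0, -1], 0],
  [[0, 0, -1], 0],
  [[0, 0, -1], 0],
  [[0, 0, -1], 0],
  [[0, 0, -1], 0],
])

```text
time: 8.5
tool_pos: [605.1, -87.1, 234.2]
tcp_rot: [179.9, 0.1, 82.2]
ft_force: [-5.1, -4.8, 2.6]
finger_gap: 15.2
```

>>> drive_tool([
  [[0, 0, -0.3], 0],
  [[0, 0, -0.6], 0],
  [[0, 0, -0.9], 0],
  [[0, 0, -1], 0],
  [[0, 0, -1], 0],
  [[0, 0, -1], 0],
  [[0, 0, -1], 0],
  [[0, 0, -1], 0],
])

```text
time: 9.17
tool_pos: [605.2, -87.1, 234.1]
tcp_rot: [179.9, 0.1, 82.2]
ft_force: [-7.4, -3.8, 8.0]
finger_gap: 15.2
```

z stalled at 234.1 while Fz rose, so the bar is on top of the front lip (~0.07 rad). I'll loosen the fingers so that only the front pad pushes and the bar rests by its own weight.

>>> drive_tool([
  [[0.5, 0, 1], 0],
  [[1, 0, 1], 0],
  [[1.5, 0, 1], 0],
  [[2, 0, 1], 0],
  [[2, 0, 1], 0],
  [[2, 0, 1], 0],
  [[2, 0, 1], 0],
  [[2, 0, 1], 0],
], fingers=21)

```text
time: 9.83
tool_pos: [606.8, -86.2, 233.6]
tcp_rot: [-180.0, 0.0, 82.2]
ft_force: [-6.7, -1.4, 4.4]
finger_gap: 21.2
```

```bash
python3 snap.py a5
```

```text
9.9333 [606.8 -86.2 233.6] [-6.13 -1.8   4.06] [-0.22  0.91  0.06] 20.88979649804017 [-180.     0.    82.2]
```

View pics/a5.png

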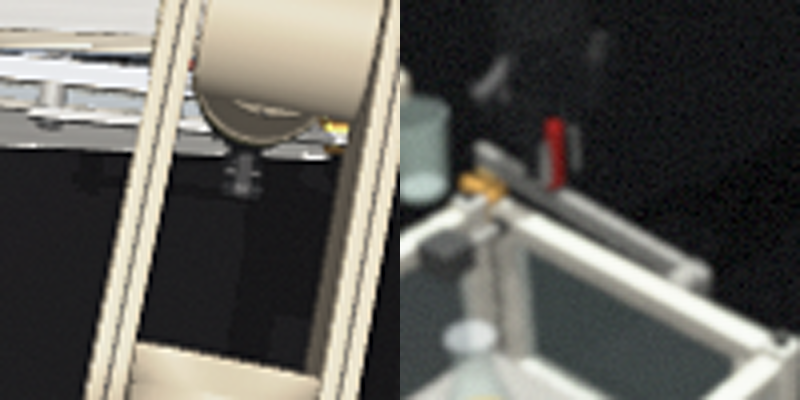

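>>> drive_tool([
  [[0.5, 0, 0.5], 0],
  [[1, -0.2, 0.7], 0],
  [[1.5, -0.3, 0.7], 0.2],
  [[2, -0.4, 0.7], 0.3],
  [[2.5, -0.5, 0.7], 0.4],
  [[3, -0.6, 0.7], 0.6],
  [[3.5, -0.7, 0.7], 0.7],
  [[3.5, -0.7, 0.7], 0.7],
])

```text
time: 10.6
tool_pos: [610.2, -86.9, 233.7]
tcp_rot: [-179.9, 0.0, 82.9]
ft_force: [-4.4, -2.4, 0.9]
finger_gap: 20.6
```

>>> drive_tool([
  [[0.2, 0, 0], 0],
  [[0.4, 0, 0], 0],
  [[0.6, 0, 0], 0.1],
  [[0.8, 0, 0], 0.1],
  [[1, 0, 0], 0.2],
  [[1, 0, 0], 0.2],
  [[1, 0, 0], 0.2],
  [[1, 0, 0], 0.2],
])

```text
time: 11.27
tool_pos: [611.1, -87.1, 233.7]
tcp_rot: [-179.9, 0.0, 83.1]
ft_force: [-5.5, -3.8, 0.3]
finger_gap: 21.0
```

```bash
python3 snap.py a6
```

```text
11.3667 [611.1 -87.2 233.7] [-5.4  -4.08  0.38] [-0.47  0.78  0.02] 20.961906053931163 [-179.9    0.    83.1]
```

View pics/a6.png

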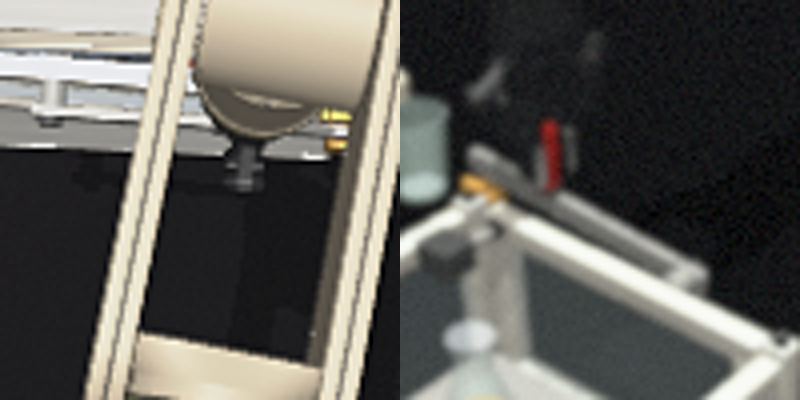

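```bash
cat > z.py <<'E'
import sys,pickle,cv2;from h import *
T,S=pickle.load(open(sys.argv[1]+".pkl","rb"))
a=[]
for s,(u0,v0) in((T,(286,165)),(S,(192,170))):
    i=s["pixels"][v0:v0+40,u0:u0+40,::-1]
    i=cv2.resize(i,(400,400),interpolation=cv2.INTER_NEAREST);a.append(i)
cv2.imwrite(f"pics/{sys.argv[1]}z.png",np.hstack(a))
E
python3 z.py a6
```

```text
(no output)
```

View pics/a6z.png

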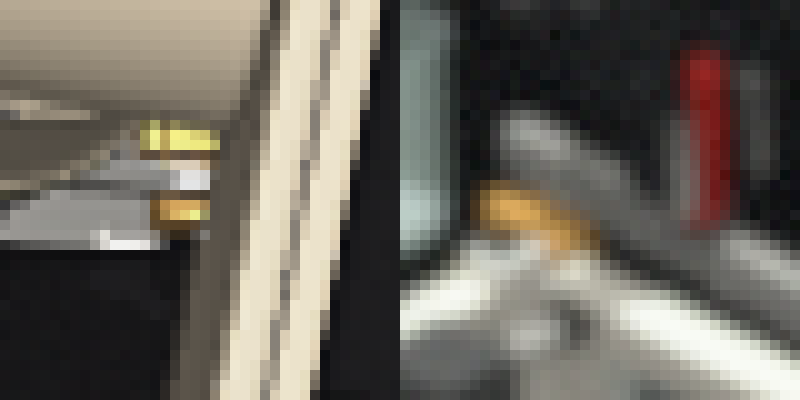

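In the top crop the bar tip spans v≈181.5–184.2 (about 182.5–185.2 once corrected for height) and the notch is v≈180.2–184.2. So the bar is still ~3 mm on the front lip, and I'll advance in 1 mm steps.

>>> drive_tool([
  [[0.2, 0, 0], 0],
  [[0.4, 0, -0.1], 0],
  [[0.6, 0, -0.2], 0.1],
  [[0.8, 0, -0.3], 0.1],
  [[1, -0.1, -0.3], 0.2],
  [[1, -0.1, -0.3], 0.2],
  [[1, -0.1, -0.3], 0.2],
  [[1, -0.1, -0.3], 0.2],
])

```text
time: 12.03
tool_pos: [612.1, -87.3, 233.4]
tcp_rot: [-179.9, 0.0, 83.3]
ft_force: [-4.4, -2.8, 1.7]
finger_gap: 20.9
```

>>> drive_tool([
  [[0.2, 0, 0], 0],
  [[0.4, 0, -0.1], 0],
  [[0.6, 0, -0.2], 0.1],
  [[0.8, 0, -0.3], 0.1],
  [[1, -0.1, -0.3], 0.2],
  [[1, -0.1, -0.3], 0.2],
  [[1, -0.1, -0.3], 0.2],
  [[1, -0.1, -0.3], 0.2],
])

```text
time: 12.7
tool_pos: [613.3, -86.7, 233.0]
tcp_rot: [-180.0, -0.0, 83.5]
ft_force: [-2.9, 0.6, -2.7]
finger_gap: 20.6
```

```bash
python3 snap.py a7; python3 z.py a7
```

```text
12.8 [613.3 -86.7 233.1] [-3.95  0.95 -2.27] [ 0.19  0.45 -0.02] 21.38619189411568 [-180.    -0.    83.5]
```

View pics/a7z.png

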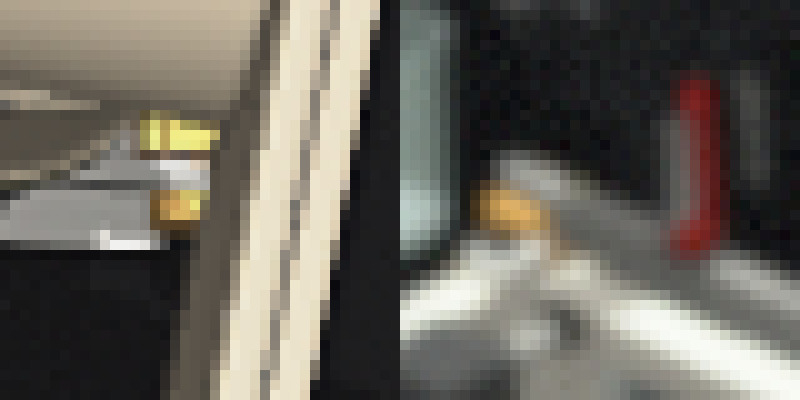

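The bar dropped off the lip: its free end in the scene crop went from row ~105 to ~150 and Fz flipped sign. I'll follow it down with the loose pad.

>>> drive_tool([
  [[0, 0, -1], 0],
  [[0, 0, -2], 0],
  [[0, 0, -3], 0],
  [[0, 0, -4], 0],
  [[0, 0, -5], 0],
  [[0, 0, -5], 0],
  [[0, 0, -5], 0],
  [[0, 0, -5], 0],
])

```text
time: 13.47
tool_pos: [613.5, -87.1, 229.6]
tcp_rot: [180.0, 0.0, 83.5]
ft_force: [-7.5, 1.7, 4.1]
finger_gap: 21.6
```

>>> drive_tool([
  [[0, 0, -1], 0],
  [[0, 0, -2], 0],
  [[0, 0, -3], 0],
  [[0, 0, -4], 0],
  [[0, 0, -4], 0],
  [[0, 0, -4], 0],
  [[0, 0, -4], 0],
  [[0, 0, -4], 0],
])

```text
time: 14.13
tool_pos: [613.5, -87.2, 225.6]
tcp_rot: [180.0, 0.0, 83.5]
ft_force: [-7.1, 0.4, 4.3]
finger_gap: 21.0
```

```bash
python3 snap.py a8; python3 z.py a8
```

```text
14.2333 [613.5 -87.2 225.6] [-7.79  0.96  3.72] [ 0.17  1.08 -0.05] 21.152051142793233 [180.    0.   83.5]
```

View pics/a8z.png

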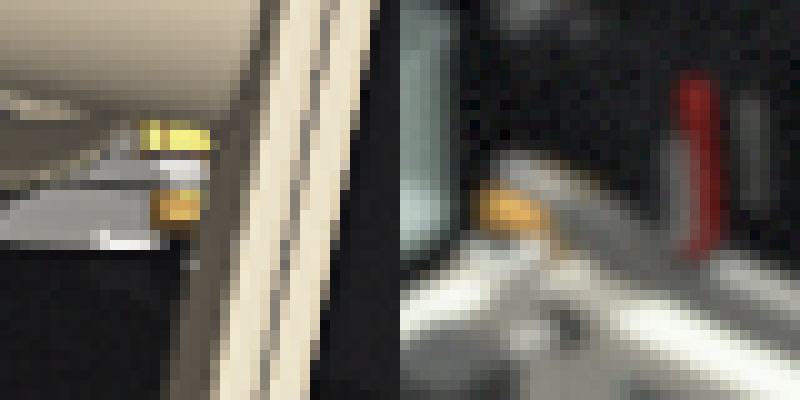

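```bash
python3 - <<'E'
import pickle;from h import *
def pt(th,b,al,up,fr=32):
    ph=np.radians(3.853)+th
    a=110+al*np.cos(b)-up*np.sin(b); z=178+al*np.sin(b)+up*np.cos(b)
    p=np.array([667.3,157.4])+a*np.array([-np.sin(ph),-np.cos(ph)])+fr*np.array([-np.cos(ph),np.sin(ph)])
    return [*p,z]
for tag,ths in(("a1",.51),("a6",.04),("a8",.028)):
    T,S=pickle.load(open(tag+".pkl","rb"))
    for b in(-.05,0,.034,.068):
        print(tag,b,"handle top",proj(S,pt(ths,b,145,67)).round(1),"bar end top",proj(S,pt(ths,b,232,10)).round(1), "handle-barmid dv")
E
python3 - <<'E'
import cv2,pickle,numpy as np
for t in("a1","a6","a8"):
    T,S=pickle.load(open(""+t+".pkl","rb"))
    i=S["pixels"].astype(float);m=(i[:,:,0]>80)&(i[:,:,0]>2.2*i[:,:,1])
    m[:140]=0;m[240:]=0;m[:,:190]=0;m[:,290:]=0
    v,u=np.nonzero(m);print(t,u.min(),u.max(),v.min(),v.max(),"top row u",u[v==v.min()].mean())
E
```

```text
a1 -0.05 handle top [254.  170.4] bar end top [245.3 175.6] handle-barmid dv
a1 0 handle top [254.3 168.8] bar end top [245.2 172.7] handle-barmid dv
a1 0.034 handle top [254.5 167.7] bar end top [245.2 170.7] handle-barmid dv
a1 0.068 handle top [254.8 166.7] bar end top [245.2 168.8] handle-barmid dv
a6 -0.05 handle top [219.1 179.8] bar end top [202.7 188. ] handle-barmid dv
a6 0 handle top [219.7 178. ] bar end top [202.4 185. ] handle-barmid dv
a6 0.034 handle top [220.1 176.9] bar end top [202.2 183. ] handle-barmid dv
a6 0.068 handle top [220.6 175.7] bar end top [202.2 181. ] handle-barmid dv
a8 -0.05 handle top [218.3 180.1] bar end top [201.7 188.5] handle-barmid dv
a8 0 handle top [218.9 178.4] bar end top [201.4 185.5] handle-barmid dv
a8 0.034 handle top [219.3 177.2] bar end top [201.2 183.4] handle-barmid dv
a8 0.068 handle top [219.8 176.1] bar end top [201.1 181.4] handle-barmid dv
a1 252 257 170 186 top row u 254.5
a6 220 224 175 191 top row u 222.0
a8 220 223 178 193 top row u 221.0
```

The drop matches full seating: the handle top moved 3 px (2.7 predicted) and the bar end 5 px (4.5 predicted). I'll back the pad off to see whether the keeper holds the gate by itself.

>>> drive_tool([
  [[-0.5, 0, 0], 0],
  [[-1, 0, 0], 0],
  [[-1.5, 0, 0], 0],
  [[-2, 0, 0], 0],
  [[-2.5, 0, 0], 0],
  [[-3, 0, 0], 0],
  [[-3, 0, 0], 0],
  [[-3, 0, 0], 0],
], fingers=26)

```text
time: 14.9
tool_pos: [610.5, -87.0, 224.4]
tcp_rot: [180.0, -0.0, 83.5]
ft_force: [0.4, -0.3, 0.2]
finger_gap: 25.9
```

```bash
python3 snap.py a9; python3 z.py a9
```

```text
15.0 [610.5 -87.  224.4] [ 0.    0.19 -1.46] [ 0.04  0.04 -0.02] 26.231491515564144 [180.    0.   83.5]
```

View pics/a9z.png

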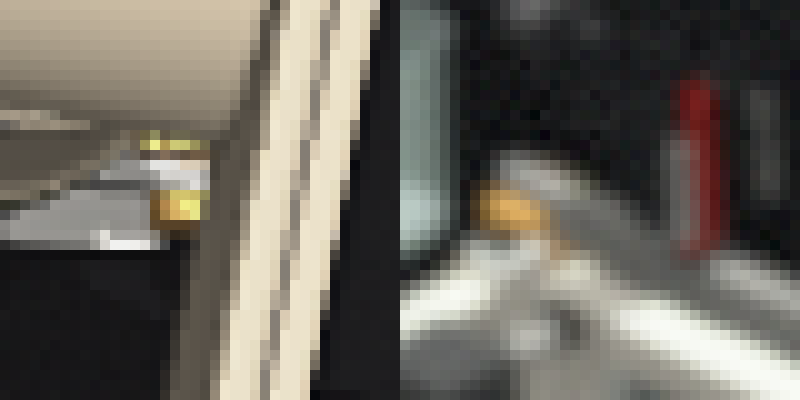

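Forces went to zero and the gate stayed put, so it's latched. Open and withdraw straight up.

>>> drive_tool([
  [[0, 0, 0], 0],
  [[0, 0, 0], 0],
  [[0, 0, 0], 0],
  [[0, 0, 4], 0],
  [[0, 0, 14], 0],
  [[0, 0, 34], 0],
  [[0, 0, 60], 0],
  [[0, 0, 80], 0],
], fingers=45)

```text
time: 15.67
tool_pos: [610.7, -87.0, 307.2]
tcp_rot: [179.9, 0.0, 83.5]
ft_force: [1.3, -0.2, 0.2]
finger_gap: 44.8
```

>>> drive_tool([
  [[-20, 20, 10], 0],
  [[-50, 50, 10], 0],
  [[-80, 80, 10], 0],
  [[-105, 110, 10], 0],
  [[-130, 140, 10], 0],
  [[-150, 170, 10], 0],
  [[-170, 200, 10], 0],
  [[-170, 200, 10], 0],
])

```text
time: 16.33
tool_pos: [437.9, 117.3, 316.2]
tcp_rot: [179.9, -0.2, 83.8]
ft_force: [-0.0, 0.0, 0.3]
finger_gap: 45.4
```

```bash
python3 snap.py b1; python3 z.py b1; python3 - <<'E'
import pickle;from h import *
T,S=pickle.load(open("b1.pkl","rb"))
def pt(th,b,al,up,fr=32):
    ph=np.radians(3.853)+th
    a=110+al*np.cos(b)-up*np.sin(b); z=178+al*np.sin(b)+up*np.cos(b)
    p=np.array([667.3,157.4])+a*np.array([-np.sin(ph),-np.cos(ph)])+fr*np.array([-np.cos(ph),np.sin(ph)])
    return [*p,z]
for b in(0,.034): print(b,[proj(S,pt(.03,b,*q)).round(1) for q in((145,67),(232,10),(-5,10))],[proj(T,pt(.03,b,*q)).round(1) for q in((145,67),(232,10))])
E
```

```text
16.4333 [440.2 114.  315.8] [0.5  0.01 1.25] [0.01 0.   0.03] 45.06936439560645 [179.9  -0.   83.7]
0 [array([219. , 178.3]), array([201.5, 185.4]), array([256.9, 211.4])] [array([283. , 177.1]), array([311.1, 182.1])]
0.034 [array([219.4, 177.1]), array([201.4, 183.4]), array([257. , 211.5])] [array([282.3, 176.8]), array([311.3, 181.7])]
```

View pics/b1.png

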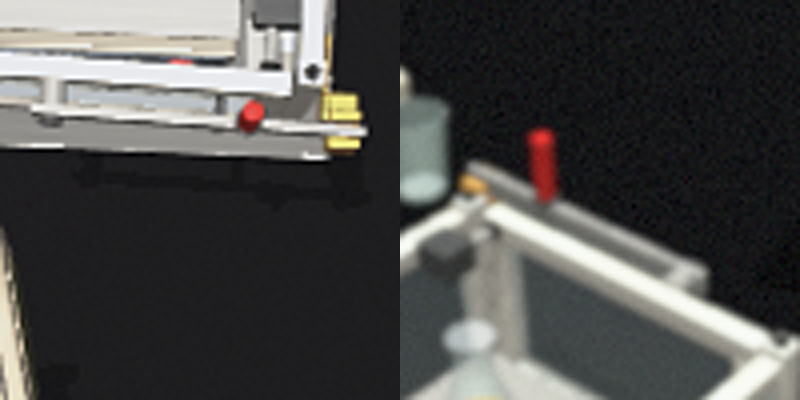

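View pics/b1z.png

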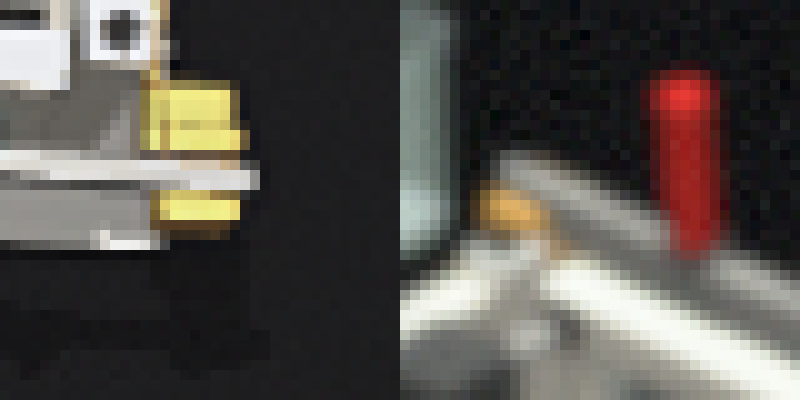

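The bar lies between the two lips (top crop: bar rows ~165–190, rear lip above, front lip below). I'll check seating at sub-pixel level against the initial picture, where the bar rests on the pin at −0.05.

```bash
python3 - <<'E'
import pickle;from h import *
from bench import r
def pt(th,b,al,up,fr=32):
    ph=np.radians(3.853)+th
    a=110+al*np.cos(b)-up*np.sin(b); z=178+al*np.sin(b)+up*np.cos(b)
    p=np.array([667.3,157.4])+a*np.array([-np.sin(ph),-np.cos(ph)])+fr*np.array([-np.cos(ph),np.sin(ph)])
    return [*p,z]
def cen(i,box):
    u0,u1,v0,v1=box;i=i[v0:v1,u0:u1].astype(float)
    w=np.clip(i[:,:,0]-1.3*np.maximum(i[:,:,1],i[:,:,2])-10,0,None)
    v,u=np.mgrid[v0:v1,u0:u1];p=w/w.sum();cu,cv=(p*u).sum(),(p*v).sum()
    sl=np.array([[(p*(u-cu)**2).sum(),(p*(u-cu)*(v-cv)).sum()],[0,(p*(v-cv)**2).sum()]])
    return cu,cv,sl[0,1]/sl[1,1]
S0=pickle.load(open("scene.pkl","rb"));S1=pickle.load(open("b1.pkl","rb"))[1]
s2=[r.snapshot("scene") for _ in range(3)]
print("init",cen(S0["pixels"],(240,270,162,195)))
for b in(-.07,-.05,-.03): 
    a,c=proj(S0,pt(.51,b,145,67)),proj(S0,pt(.51,b,145,10));print(b,(a+c)/2,(a-c)[0]/(a-c)[1])
for s in [S1]+s2: print("now",cen(s["pixels"],(205,235,165,205)))
for th in(.025,.035):
  for b in(-.01,0,.01,.02,.03):
    a,c=proj(S1,pt(th,b,145,67)),proj(S1,pt(th,b,145,10));print(th,b,(a+c)/2,(a-c)[0]/(a-c)[1])
# bar end top edge: vertical profiles
def prof(s,u):print(u,s[:,u].round(0))
im=np.mean([s["pixels"].astype(float).mean(2) for s in [S1]+s2],axis=0)
for u in(206,208,210,212,214):print(u,im[180:202,u].round(0).astype(int))
for u in(206,208,210,212,214):
    for b in(0,.018,.034):
        P=np.array([proj(S1,pt(.03,b,x,10,28)) for x in np.linspace(140,232,50)]);print(u,b,np.interp(u,P[::-1,0],P[::-1,1]).round(2) if P[0,0]>P[-1,0] else 0)
E
```

```text
init (np.float64(255.01700234473634), np.float64(176.72696446822584), np.float64(0.06701087710186675))
-0.07 [254.2306443  178.98112177] 0.04933570361305282
-0.05 [254.28316266 178.26843399] 0.041329379786633126
-0.03 [254.34278866 177.56478325] 0.033175813978322886
now (np.float64(220.27239054251874), np.float64(184.72572417158318), np.float64(0.08543902787401798))
now (np.float64(220.2745385582287), np.float64(184.69491917877696), np.float64(0.08428551844986168))
now (np.float64(220.28076523047645), np.float64(184.73721480891368), np.float64(0.0826533721973232))
now (np.float64(220.27156472433347), np.float64(184.7056230052973), np.float64(0.08368676830766862))
0.025 -0.01 [219.29014732 186.78253823] 0.09129253316197262
0.025 0 [219.34388911 186.41535218] 0.08325321548827663
0.025 0.01 [219.40117425 186.05008867] 0.07515584309060858
0.025 0.02 [219.46200759 185.68678395] 0.06699833030809939
0.025 0.03 [219.52639369 185.3254743 ] 0.05877853734648038
0.035 -0.01 [219.95218426 186.48710324] 0.09000109785176652
0.035 0 [220.00557818 186.12061025] 0.08203701394150778
0.035 0.01 [220.062
[... 168 characters left out ...]
 19  18  21  25  61 113 160 169 148 130 129 124 139 168 168 165 191
 203 177 133 122]
208 [ 20  17  20  22  21  31  65 123 161 163 137 113 104 106 115 143 203 239
 244 230 172 108]
210 [ 18  21  23  21  19  20  32  76 131 163 163 136 111 103 110 145 210 242
 248 246 232 182]
212 [ 19  21  24  18  18  20  17  31  68 120 157 161 135 110 105 112 151 211
 241 248 246 232]
214 [ 22  21  20  21  20  23  20  16  28  65 118 155 158 132 110 103 109 145
 207 240 248 246]
206 0 188.42
206 0.018 187.48
206 0.034 186.65
208 0 189.37
208 0.018 188.46
208 0.034 187.66
210 0 190.31
210 0.018 189.45
210 0.034 188.68
212 0 191.25
212 0.018 190.43
212 0.034 189.69
214 0 192.19
214 0.018 191.41
214 0.034 190.71
```

The sub-pixel check gives a bar angle of about 0.00 ± 0.005 rad (handle centroid 184.7, which is 186.3 once bias-corrected; prediction at b=0 is 186.1–186.4). Last, I'll check the bystanders and hand in.

```bash
python3 - <<'E'
import pickle,cv2,numpy as np
from bench import r
T0=pickle.load(open("top.pkl","rb"))["pixels"];T=r.snapshot("top")["pixels"]
for n,(x,y,w) in dict(bottle=(578,263,25),jar=(605,316,25),beaker=(599,370,25),crucible=(174,287,18),dish=(168,366,28),scoop=(222,435,40),flask=(395,205,25)).items():
    k=.64;x,y,w=int(x*k),int(y*k),int(w*k)
    t=T0[y-w:y+w,x-w:x+w];m=cv2.matchTemplate(T[y-w-8:y+w+8,x-w-8:x+w+8],t,cv2.TM_CCOEFF_NORMED)
    _,v,_,p=cv2.minMaxLoc(m);print(n,round(v,3),p[0]-8,p[1]-8)
s=r.sense();print(s["time"],s["ft_force"].round(1))
print(r.hand_in())
E
```

```text
bottle 0.999 0 0
jar 1.0 0 0
beaker 1.0 0 0
crucible 1.0 0 0
dish 1.0 0 0
scoop 0.597 0 0
flask 1.0 0 0
16.6333 [-0.4  0.5  0.5]
the job is handed in; nothing more can be done
None
```

The gate is shut and latched, and I handed the job in at about 16.6 s; no verdict was reported.

**What I did:** I lifted the bar to about 0.107 rad by its handle and swung the gate in until the buffer was felt. I then set the bar down on the keeper's front lip, where it read about 0.07 rad. With the fingers loosened, so that only the front pad pushed, I advanced slowly, ending in 1 mm steps, until the bar dropped into the notch. Finally I backed off, opened the fingers and withdrew.

**Last checks:**
- **Latch holding:** when I backed the pad off, the wrist force fell to zero and the gate stayed put. I estimate the gate at +0.03 rad, consistent with the keeper sitting about 9 mm nearer than its middle setting.
- **Bar seated:** the camera puts the bar at about 0.00 ± 0.005 rad, lying between the two lips.
- **Force on the rear lip:** I could not measure this directly. The wrist read at most about 8 N of push at the end of any move while the bar was near that lip, and part of that was the buffer.
- **Bystanders:** the flask and five of the bench items showed no shift in the top view. The scoop's match score was low (0.60, also with no shift). I think the arm or its shadow partly covered it there, but I did not confirm that; the arm was never near it at bench height.

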